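# Line up the sockets on the rail by width

## Robot

A 6-joint arm with a two-finger parallel gripper is mounted at the origin on the work surface. World frame = base frame: x ahead of the robot, y to its left, z up, the work surface at z = 0. Lengths are in mm, angles in rad, forces in N, time in s.
With the tool pointing down it reaches from about 400 to 925 mm from the base axis. Payload 12.5 kg.
Tool frame: the origin (TCP) lies between the finger pads; the fingertips stand 14 mm ahead of it and the grasp point (between the pads) lies 5 mm behind it; x points along the fingers, y is the direction in which the jaws open and shut, and the axes are right-handed (so a half turn about x gives the same grasp; the last joint's range is limited). The gripper opens to 95 mm and grips with 3 to 60 N. Pads are 20 mm wide; open, the fingers measure 119 mm over their backs; the gripper's body (75 mm by 180 mm) begins 59 mm behind the grasp point.
Start: joints at [-1.356, 0.491, 1.559, -0, 1.092, -0.106], TCP at [197.102, -593.124, 228.661] pointing down, gripper open.
Joint ranges: [-3.1, 3.1], [-0.84, 2.19], [0.05, 2.79], [-1.13, 4.28], [0.06, 2.93], [-2.69, 2.69]. Speed limits (rad/s): [2.22, 2.22, 2.79, 3.14, 3.14, 3.14].

## Interface

Orientations are given as [roll, pitch, yaw] about the fixed x, y, z axes, in that order (R = Rz(yaw) Ry(pitch) Rx(roll)).
In Python, from cell import env, cams gives the robot as it stands.
- The arm moves only by the tool carry_out, never from a script. Its arguments are lists of equal length, an entry for each row: "grip": the closure, from -1 (fully open) to 1 (shut); "linear": the shift along the tool's x, y, z scaled (see below), a list of three; "turn": the turn about the tool's x scaled (see below). In form: {"grip": [grip, ...], "linear": [[tx, ty, tz], ...], "turn": [turn, ...]}. A call has 1 to 5 rows; each row shifts and turns the commanded pose from where the row before left it, along the tool's axes as they then stand; what a row does not reach is not made up. The controller multiplies each number of a shift by 0.5 m and each number of a turn by 180 degrees. A row lasts 1/10 s, in which the tool goes at most 50 mm and 8.59 degrees, less where a joint would pass 70% of its speed; a pose out of reach is approached as far as the arm can. A call with a number of a shift or a turn outside -1 to 1 is refused whole. A call with a gripper value outside its range is refused whole. The fingers move at their own pace and stop on an object; the grip force is fixed at half the most. Time passes only in rows, so rows that do not move let the fingers close. It gives the time, the measured TCP pose, the force and the opening at its end, in the units of the state.
- env.state(): the state, without advancing time (a new reading comes with each control period).
- cams.read_camera(name): name is "scene" or "top" or "wrist"; returns the picture (480x640x3 uint8, blue, green, red); there is no depth.
- cams.camera_info(name): a dict with "fx", "fy", "cx", "cy" (pixels), "view" (4x4, takes a point from world to camera coordinates). Camera axes: x right, y down, z forward; pixel columns grow to the right and rows downward; lengths in mm; the calibration is good to about 2 mm. The wrist camera is an equidistant fisheye: a pixel r from the principal point sees the ray r / f radians off the axis. A picture is of the moment at which its call begins: read the wrist's pose just before it. camera_info takes no time and is no camera call; for the wrist camera it gives the pose at the moment of the call.
- env.job_done(): hands the job in, once; it reports no verdict.
The state is a dict: "t": time; "joints": joint angles; "qvel": joint speeds; "tau": joint torques, N m; "eef_pos": TCP position; "tcp_rot": TCP orientation; "ft_force": force on the tool from outside, world axes, zero at the start; "moment": the same for the moment, N m; "opening": opening from 0.0 (shut) to 1.0 (fully open).
Only numpy, scipy, OpenCV 4.12 (cv2) and the standard library are available. Lean on these libraries where they do the work, as an engineer would, in place of code of your own. Each camera call takes 0.05 s, during which the arm holds its last target. There are 200 camera calls.

## Task

Put the four loose sockets back on the socket rail, one standing centred on each black disc, in order of outside diameter: the widest on the disc next to the rail's arched carrying handle, then ever narrower to the narrowest on the disc farthest from it. Go by width and not by height, and leave them all standing upright, open end up as they are now.

Things in the scene. Friction and masses are not known exactly. Their poses are not given: they have to be found in the camera images.
- socket_24: loose chrome-plated steel socket, a plain upright cylinder of outside diameter 24 mm and height 60 mm, standing on the bench with its open end up (18 mm deep hole in the top; the rest may be treated as solid). Origin at the centre of its underside, z up along its axis; its yaw does not matter. It weighs 0.07 to 0.45 kg.
- socket_31: loose chrome-plated steel socket, a plain upright cylinder of outside diameter 31 mm and height 44 mm, standing on the bench with its open end up (18 mm deep hole in the top; the rest may be treated as solid). Origin at the centre of its underside, z up along its axis; its yaw does not matter. It weighs 0.07 to 0.45 kg.
- socket_39: loose chrome-plated steel socket, a plain upright cylinder of outside diameter 39 mm and height 56 mm, standing on the bench with its open end up (18 mm deep hole in the top; the rest may be treated as solid). Origin at the centre of its underside, z up along its axis; its yaw does not matter. It weighs 0.07 to 0.45 kg.
- socket_48: loose chrome-plated steel socket, a plain upright cylinder of outside diameter 48 mm and height 48 mm, standing on the bench with its open end up (18 mm deep hole in the top; the rest may be treated as solid). Origin at the centre of its underside, z up along its axis; its yaw does not matter. It weighs 0.07 to 0.45 kg.
- disc_a: black rubber disc, 54 mm across and 3 mm thick, fixed on the socket rail, a bare aluminium bar 370 x 60 x 10 mm lying fixed on the bench between the robot and the sockets. Origin at the centre of its underside, 10 mm above the bench, so sockets stand on its top face 13 mm above the bench. Its y axis runs along the rail, its x axis across it. The four like discs lie in one row, 75 mm apart, in the order a, b, c, d towards +y; this is the end disc on the -y side.
- disc_b: black rubber disc, 54 mm across and 3 mm thick, fixed on the socket rail, a bare aluminium bar 370 x 60 x 10 mm lying fixed on the bench between the robot and the sockets. Origin at the centre of its underside, 10 mm above the bench, so sockets stand on its top face 13 mm above the bench. Its y axis runs along the rail, its x axis across it. The four like discs lie in one row, 75 mm apart, in the order a, b, c, d towards +y.
- disc_c: black rubber disc, 54 mm across and 3 mm thick, fixed on the socket rail, a bare aluminium bar 370 x 60 x 10 mm lying fixed on the bench between the robot and the sockets. Origin at the centre of its underside, 10 mm above the bench, so sockets stand on its top face 13 mm above the bench. Its y axis runs along the rail, its x axis across it. The four like discs lie in one row, 75 mm apart, in the order a, b, c, d towards +y.
- disc_d: black rubber disc, 54 mm across and 3 mm thick, fixed on the socket rail, a bare aluminium bar 370 x 60 x 10 mm lying fixed on the bench between the robot and the sockets. Origin at the centre of its underside, 10 mm above the bench, so sockets stand on its top face 13 mm above the bench. Its y axis runs along the rail, its x axis across it. The four like discs lie in one row, 75 mm apart, in the order a, b, c, d towards +y; this is the end disc on the +y side.
- loop: black carrying handle, an upright arched loop fixed across one end of the rail, either beyond disc_a or beyond disc_d (it changes from start to start), 52.5 mm from that end disc's centre. It is 56 mm wide across the rail, stands 50 mm above the rail (60 mm above the bench), bar 12 mm thick, foot 22 mm along the rail. Origin at the centre of its foot's underside. The rail's other end has only a thin low aluminium strip, 6 mm high.
There are look-alikes about, which are no part of the job. Leave any pink or purple look-alike of the socket_39 alone.

How it is judged:
By the outcome, as a careful person would: the job done as asked, in the order asked, and still so for the second after the job is handed in, with the robot touching nothing.
It also fails if it takes over 112 s, if anything falls off the work surface, if the arm or the gripper's body presses on something with over 40 N, if the wrist force passes 120 N, or if a joint passes its speed limit or range.

## Working session

There is one attempt and no reset: what is moved stays moved. The work goes in short steps, Python scripts to look and compute and a tool call to move; the robot and the scene stay as the last step left them, time stands still between calls to the robot, and variables do not carry over. Pictures are saved under pics/ and viewed, about 12 in all and at most 16, crops included, and the job is handed in when it is done.

Besides the shell and the picture viewer there is one more tool, called after "Request:" as name(argument=value, ...) on one line, values as JSON. carry_out: Moves the arm, as the interface text tells. Shifts and turns lie within -1 to 1; 1 stands for 0.5 m of shift or 180 degrees of turn. Its arguments: {"type":"object","properties":{"grip":{"type":"array"},"linear":{"type":"array"},"turn":{"type":"array"}},"required":["grip","linear","turn"]}

```bash
mkdir -p pics; ls; python3 - <<'E'
from cell import env,cams
import cv2,numpy as np
s=env.state();print({k:np.round(v,3).tolist() for k,v in s.items()})
for n in ["scene","top"]:
    im=cams.read_camera(n);cv2.imwrite(f"pics/{n}0.png",im)
    i=cams.camera_info(n);print(n,{k:np.round(v,3).tolist() for k,v in i.items()})
E
```

```text
pics
{'t': 0.0, 'joints': [-1.356, 0.492, 1.559, 0.0, 1.092, -0.106], 'qvel': [-0.002, -0.0, 0.001, 0.0, 0.001, -0.001], 'tau': [0.002, -61.264, -25.818, 0.069, 0.048, -0.0], 'eef_pos': [197.044, -592.875, 228.072], 'tcp_rot': [-1.689, 1.57, 1.773], 'ft_force': [-0.011, 0.579, 0.168], 'moment': [-0.023, 0.023, 0.007], 'opening': 0.998}
scene {'fx': 507.198, 'fy': 507.198, 'cx': 318.289, 'cy': 232.059, 'view': [[-0.844, 0.536, -0.019, 462.577], [0.376, 0.567, -0.733, -177.671], [-0.382, -0.626, -0.68, 1055.884], [0.0, 0.0, 0.0, 1.0]]}
top {'fx': 478.649, 'fy': 478.649, 'cx': 319.098, 'cy': 245.271, 'view': [[0.008, -1.0, -0.006, -12.048], [-0.981, -0.007, -0.196, 578.211], [0.196, 0.007, -0.981, 782.206], [0.0, 0.0, 0.0, 1.0]]}
```

View pics/top0.png

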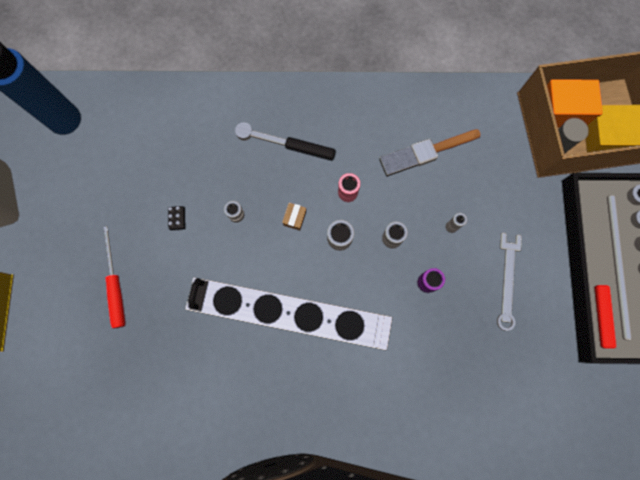

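View pics/scene0.png

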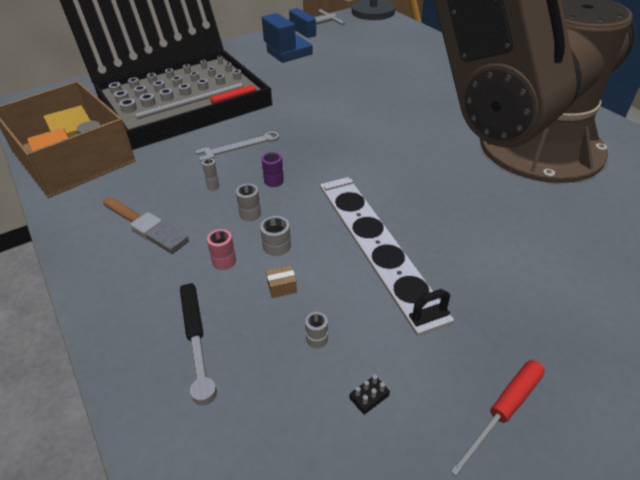

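The top view shows the loop at left (+y, pixel 197,293), next to disc_d (227,300), so the order is 48→d, 39→c, 31→b, 24→a.

Candidates:
- Grey sockets at (233,210), (340,234), (396,233) and (458,221).
- Look-alikes to leave: pink (349,185) and purple (432,280).
- Sockets in the tool case at far right: not loose.

Next I measure the positions and check one crop.

```bash
cat > h.py <<'E'
from cell import env,cams
import cv2,numpy as np
def ray(info,uv,z,fish=False):
    V=np.array(info["view"]);R=V[:3,:3];c=-R.T@V[:3,3]
    x=(uv[0]-info["cx"])/info["fx"];y=(uv[1]-info["cy"])/info["fy"]
    d=np.array([x,y,1.])
    if fish:
        r=np.hypot(x,y)+1e-12; d=np.array([x/r*np.sin(r),y/r*np.sin(r),np.cos(r)])
    d=R.T@d
    return c+d*(z-c[2])/d[2]
def proj(info,p,fish=False):
    V=np.array(info["view"]);q=V[:3,:3]@np.array(p)+V[:3,3]
    if fish:
        r=np.hypot(q[0],q[1])+1e-12;t=np.arctan2(r,q[2]);x,y=q[0]/r*t,q[1]/r*t
    else: x,y=q[0]/q[2],q[1]/q[2]
    return np.array([info["fx"]*x+info["cx"],info["fy"]*y+info["cy"]])
E
python3 - <<'E'
from h import *
im=cv2.imread("pics/top0.png");i=cams.camera_info("top")
g=im.max(axis=2)
m=(g<45).astype(np.uint8)
n,l,st,ce=cv2.connectedComponentsWithStats(m)
for k in range(1,n):
    u,v=ce[k]
    if 170<u<500 and 170<v<360 and st[k,4]>15:
        print(np.round(ce[k],1),st[k].tolist(),[np.round(ray(i,ce[k],z)[:2],1).tolist() for z in (13,44,48,56,60)])
cv2.imwrite("pics/c1.png",cv2.resize(im[175:300,200:480],None,fx=2.85,fy=2.85,interpolation=cv2.INTER_CUBIC))
E
```

```text
[348.9 183.4] [343, 177, 13, 12, 104] [[707.1, -62.6], [696.6, -60.9], [695.3, -60.6], [692.6, -60.2], [691.2, -59.9]]
[232.1 208.8] [228, 205, 9, 8, 52] [[655.9, 156.8], [647.2, 150.7], [646.1, 149.9], [643.9, 148.3], [642.7, 147.5]]
[178.2 218.7] [169, 207, 16, 23, 158] [[635.9, 257.0], [628.0, 247.3], [627.0, 246.1], [624.9, 243.6], [623.9, 242.3]]
[459.5 218.8] [457, 216, 6, 6, 25] [[639.3, -268.6], [631.2, -259.5], [630.2, -258.3], [628.1, -256.0], [627.1, -254.8]]
[340.2 232.5] [332, 224, 18, 17, 192] [[611.6, -46.2], [604.5, -45.0], [603.6, -44.9], [601.8, -44.6], [600.8, -44.4]]
[395.9 231.9] [390, 225, 13, 14, 128] [[613.5, -149.5], [606.3, -144.6], [605.4, -144.0], [603.6, -142.8], [602.7, -142.1]]
[433.7 278.5] [427, 272, 14, 14, 151] [[526.9, -216.3], [522.9, -209.0], [522.3, -208.1], [521.3, -206.2], [520.8, -205.3]]
[195.7 293.3] [189, 279, 18, 30, 251] [[496.7, 216.0], [493.7, 207.8], [493.4, 206.7], [492.6, 204.6], [492.2, 203.5]]
[227.  300.4] [214, 287, 27, 27, 561] [[484.2, 158.5], [481.7, 152.3], [481.4, 151.5], [480.8, 149.9], [480.4, 149.1]]
[267.4 308.6] [255, 296, 26, 27, 557] [[470.2, 84.9], [468.2, 81.4], [467.9, 80.9], [467.4, 80.0], [467.1, 79.6]]
[308.2 316.8] [295, 304, 27, 27, 569] [[456.1, 11.3], [454.6, 10.4], [454.4, 10.3], [454.0, 10.0], [453.8, 9.9]]
[349.3 325. ] [336, 312, 27, 27, 578] [[442.1, -62.4], [441.1, -60.6], [441.0, -60.4], [440.7, -59.9], [440.6, -59.7]]
```

View pics/c1.png

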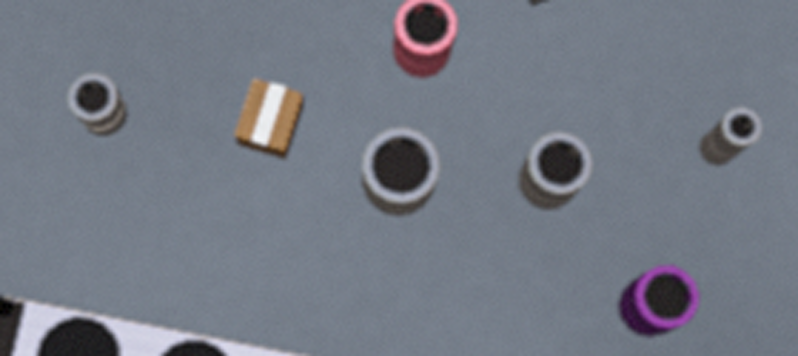

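The crop shows four plain grey sockets, widest at (340,234), then (396,233), (233,210) and narrowest (458,221). The pink and purple ones are distinct. Next is the tool orientation and a planner helper.

```bash
cat >> h.py <<'E'
from scipy.spatial.transform import Rotation as Ro
def plan(p,s=None):
    s=s or env.state();R=Ro.from_euler("xyz",s["tcp_rot"]).as_matrix()
    d=R.T@(np.array(p)-s["eef_pos"]);print("t",round(s["t"],2),"tool mm",np.round(d,1),"units",np.round(d/500,4),"yaw of jaw",round(np.degrees(np.arctan2(R[1,1],R[0,1])),2),"tilt",np.round(R[:,0],3))
    return d
E
python3 - <<'E'
from h import *
plan([627,-255,160])
R=Ro.from_euler("xyz",env.state()["tcp_rot"]).as_matrix();print(R.round(3))
i=cams.camera_info("wrist");print(np.round(i["view"],2),i["fx"],i["cx"],i["cy"])
V=np.array(i["view"]);print((-V[:3,:3].T@V[:3,3]).round(1))
E
```

```text
t 0.1 tool mm [  68.4 -185.  -514.6] units [ 0.1367 -0.37   -1.0291] yaw of jaw -71.62 tilt [-0.     0.001 -1.   ]
[[-0.     0.315 -0.949]
 [ 0.001 -0.949 -0.315]
 [-1.    -0.001 -0.   ]]
[[ 3.2000e-01 -9.5000e-01 -0.0000e+00 -6.2536e+02]
 [-9.2000e-01 -3.0000e-01  2.6000e-01 -2.9740e+01]
 [-2.5000e-01 -8.0000e-02 -9.6000e-01  3.9053e+02]
 [ 0.0000e+00  0.0000e+00  0.0000e+00  1.0000e+00]] 371.64829954431775 324.2230209654057 247.24913112835168
[ 267.3 -570.7  383.8]
```

Request:
carry_out(grip=[-1,-1,-1,-1,-1], linear=[[0,-0.03,-0.085],[0,-0.017,-0.088],[0,-0.004,-0.09],[0,0.009,-0.09],[0,0.023,-0.087]], turn=[-0.0477,-0.0477,-0.0477,-0.0477,-0.0477])

```text
t: 0.6
eef_pos: [375.6, -453.0, 228.5]
tcp_rot: [-2.071, 1.57, 2.147]
ft_force: [1.1, -1.2, -0.1]
opening: 1.003
```

Request:
carry_out(grip=[-1,-1,-1,-1,-1], linear=[[0,0.035,-0.083],[0,0.047,-0.077],[0,0,0],[0,0,0],[0,0,0]], turn=[-0.0477,-0.0477,-0.004,0,0])

```text
t: 1.1
eef_pos: [444.4, -398.8, 228.4]
tcp_rot: [-1.704, 1.57, 2.818]
ft_force: [-0.9, 0.1, 1.1]
opening: 1.0
```

```bash
python3 - <<'E'
from h import *
plan([627,-255,160]);print(env.state()["joints"])
i=cams.camera_info("wrist");im=cams.read_camera("wrist");cv2.imwrite("pics/w1.png",im)
print(proj(i,[627.1,-254.8,60],True),proj(i,[603.6,-142.8,56],True))
E
```

```text
t 1.1 tool mm [  68.4  152.1 -175.7] units [ 0.1367  0.3043 -0.3515] yaw of jaw -10.91 tilt [-0.  0. -1.]
[-8.41848034e-01  4.51461359e-01  1.62981944e+00 -2.66486567e-04
  1.06071999e+00 -6.51372145e-01]
[488.85215509  47.46846036] [436.92341445 -53.49244446]
```

View pics/w1.png

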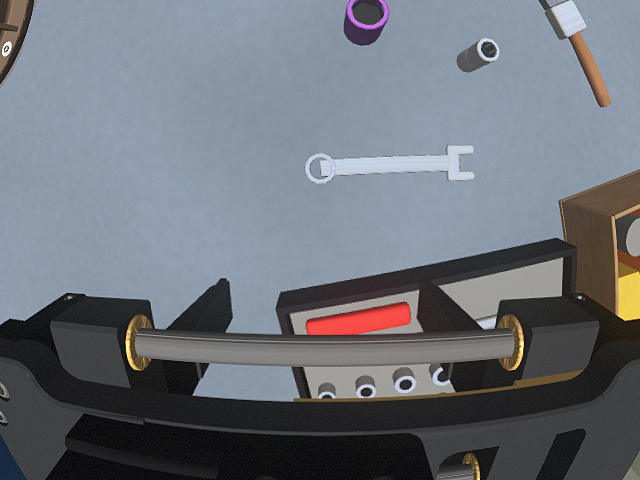

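The wrist view shows socket_24 at (488,50), predicted (489,47), with purple at (366,15) and the tool case below it. I'll close in for a refined fix.

Request:
carry_out(grip=[-1,-1,-1,-1,-1], linear=[[0.03,0.083,-0.051],[0.03,0.083,-0.051],[0.03,0.083,-0.051],[0.03,0.083,-0.051],[0,0,0]], turn=[0,0,0,0,0])

```text
t: 1.65
eef_pos: [626.3, -328.8, 166.6]
tcp_rot: [-2.185, 1.568, 2.34]
ft_force: [-0.9, -0.2, -0.6]
opening: 0.999
```

```bash
cat >> h.py <<'E'
def look(p,h,D,win=45):
    """refine: socket rim centre near p at height h, hole/dark blob in wrist picture"""
    i=cams.camera_info("wrist");im=cams.read_camera("wrist")
    u=proj(i,[p[0],p[1],h],True);x,y=u.astype(int);x0,y0=max(0,x-win),max(0,y-win)
    c=im[y0:y+win,x0:x+win];m=(c.max(axis=2)<90).astype(np.uint8)
    n,l,st,ce=cv2.connectedComponentsWithStats(m)
    for k in range(1,n):
        if st[k,4]>40:
            q=ce[k]+[x0,y0];e=np.argwhere(l==k)[:,::-1]+[x0,y0]
            P=np.array([ray(i,v,h,True)[:2] for v in e])
            (cx,cy),r=cv2.minEnclosingCircle(P.astype(np.float32))
            print("pred",u.round(1),"blob",q.round(1),st[k].tolist(),"world",ray(i,q,h,True)[:2].round(1),"circ",round(cx,1),round(cy,1),"dia",round(2*r,1))
    return im,u
E
python3 - <<'E'
from h import *
plan([627,-255,160])
im,u=look([627.1,-254.8],60,24);x,y=u.astype(int)
cv2.imwrite("pics/w2.png",cv2.resize(im[max(0,y-60):y+60,x-80:x+80],None,fx=4,fy=4))
E
```

```text
t 1.65 tool mm [  6.8 -13.  -72.7] units [ 0.0136 -0.0261 -0.1453] yaw of jaw -10.74 tilt [-0.002  0.002 -1.   ]
pred [305.5 149. ] blob [305.3 151.2] [35, 37, 22, 21, 330] world [ 626.7 -256.3] circ 626.7 -256.2 dia 15.3
```

View pics/w2.png

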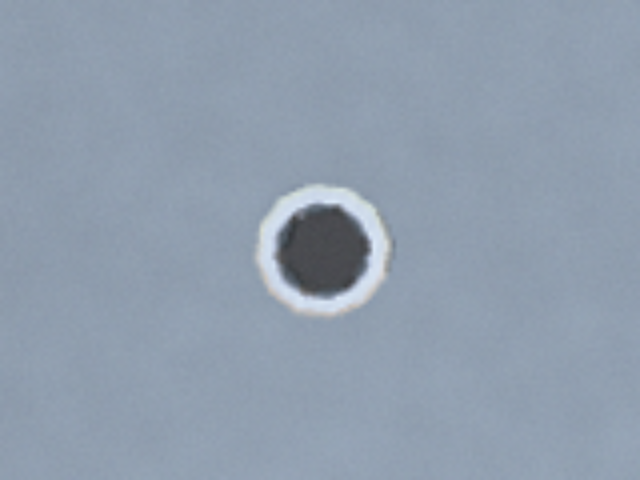

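Request:
carry_out(grip=[-1,-1,-1,-1,-1], linear=[[0.04,-0.0132,-0.0713],[0.04,-0.0132,-0.0713],[0,0,0],[0.0644,0,0],[0.0644,0,0]], turn=[0,0,0,0,0])

```text
t: 2.2
eef_pos: [623.8, -260.2, 66.5]
tcp_rot: [1.171, 1.567, -0.59]
ft_force: [-0.0, 0.1, -0.3]
opening: 1.002
```

Request:
carry_out(grip=[-1,-1,1,1,1], linear=[[0.0644,0,0],[0,0,0],[0,0,0],[0,0,0],[0,0,0]], turn=[0,0,0,0,0])

```text
t: 2.7
eef_pos: [624.7, -258.8, 35.2]
tcp_rot: [1.237, 1.568, -0.522]
ft_force: [0.3, -0.2, -0.0]
opening: 0.803
```

Request:
carry_out(grip=[1,1,1,1,1], linear=[[0,0,0],[0,0,0],[0,0,0],[0,0,0],[0,0,0]], turn=[0,0,0,0,0])

```text
t: 3.2
eef_pos: [624.1, -258.0, 33.2]
tcp_rot: [-0.279, 1.571, -2.038]
ft_force: [0.4, 0.2, 0.3]
opening: 0.381
```

Request:
carry_out(grip=[1,1,1,1], linear=[[0,0,0],[0,0,0],[0,0,0],[0,0,0]], turn=[0,0,0,0])

```text
t: 3.6
eef_pos: [624.2, -258.1, 33.2]
tcp_rot: [1.058, 1.571, -0.702]
ft_force: [0.5, 0.2, 0.8]
opening: 0.249
```

```bash
python3 - <<'E'
from h import *
s=env.state();print(s["opening"],s["eef_pos"],s["ft_force"]);plan([442.1,-62.4,160])
E
```

```text
0.24910003482492143 [ 624.20241976 -258.07092066   33.19948824] [0.53529271 0.23980437 0.7850868 ]
t 3.6 tool mm [-126.9 -215.5 -158.1] units [-0.2537 -0.431  -0.3161] yaw of jaw -10.8 tilt [ 0. -0. -1.]
```

Socket_24 gripped (opening 0.249, about 23.7 mm). I'll lift it, move towards disc_a and measure the discs from the wrist camera on the way.

Request:
carry_out(grip=[1,1,1,1,1], linear=[[-0.08,0,0],[-0.08,0,0],[-0.074,0,0],[0,-0.0792,-0.033],[0,-0.0792,-0.033]], turn=[0,0,0,0,0])

```text
t: 4.1
eef_pos: [551.7, -210.5, 150.8]
tcp_rot: [1.24, 1.569, -0.52]
ft_force: [-0.2, 0.1, -1.8]
opening: 0.249
```

Request:
carry_out(grip=[1,1,1,1,1], linear=[[0,-0.0792,-0.033],[0,-0.0792,-0.033],[0,-0.0792,-0.033],[0,0,0],[0,0,0]], turn=[0,0,0,0,0])

```text
t: 4.6
eef_pos: [445.0, -139.8, 150.6]
tcp_rot: [1.151, 1.57, -0.608]
ft_force: [-0.0, 0.0, 0.0]
opening: 0.249
```

```bash
python3 - <<'E'
from h import *
s=env.state();print(s["opening"],s["eef_pos"])
for p in ([442.1,-62.4],[456.1,11.3],[470.2,84.9]):
    im,u=look(p,13,54,60)
plan([442.1,-62.4,160])
cv2.imwrite("pics/w3.png",im)
E
```

```text
0.2494549812128252 [ 445.00163714 -139.76078115  150.63421341]
pred [301.5 145.5] blob [301.4 146.9] [27, 30, 68, 65, 3421] world [441.9 -63.5] circ 441.8 -63.6 dia 52.7
pred [300.3  52.4] blob [300.4  54.9] [27, 24, 68, 63, 3266] world [455.8   9.2] circ 455.8 9.7 dia 53.2
pred [300.9 -29.9] blob [300.8  27.6] [41, 24, 40, 7, 199] world [460.6  31.9] circ 460.0 30.1 dia 30.7
t 4.75 tool mm [ -9.9 -18.4 -76. ] units [-0.0197 -0.0368 -0.1519] yaw of jaw -10.81 tilt [ 0.001 -0.    -1.   ]
```

View pics/w3.png

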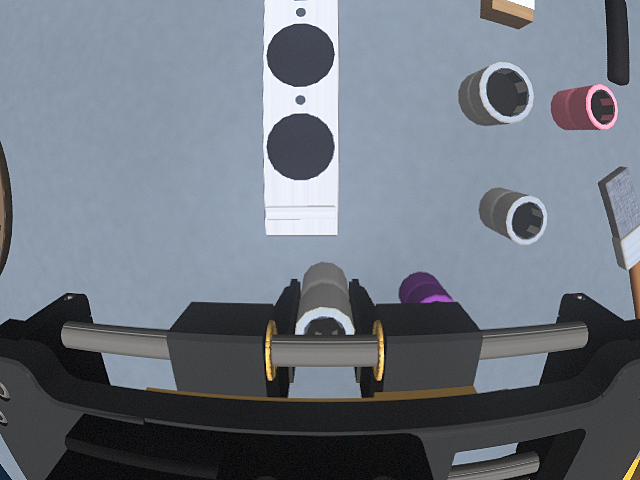

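The wrist view shows disc_a at (301,147), disc_b at (300,55) and socket_24 upright in the jaws. Disc positions agree with the top camera to 1–2 mm.

Request:
carry_out(grip=[1,1,1,1,1], linear=[[0,-0.0173,-0.0721],[0,-0.0173,-0.0721],[0.05,0,0],[0.06,0,0],[0.05,0,0]], turn=[0,0,0,0,0])

```text
t: 5.25
eef_pos: [442.3, -65.9, 68.9]
tcp_rot: [1.311, 1.57, -0.448]
ft_force: [0.4, -0.3, -2.0]
opening: 0.25
```

Request:
carry_out(grip=[1,1], linear=[[0,0,0],[0,0,0]], turn=[0,0])

```text
t: 5.45
eef_pos: [442.0, -66.1, 70.1]
tcp_rot: [-1.605, 1.57, 2.919]
ft_force: [0.6, 0.8, -1.2]
opening: 0.249
```

```bash
python3 - <<'E'
from h import *
plan([441.5,-65.7,47])
E
```

```text
t 5.45 tool mm [23.1 -0.6 -0.3] units [ 0.0463 -0.0012 -0.0006] yaw of jaw -10.81 tilt [-0.001  0.    -1.   ]
```

Request:
carry_out(grip=[1,1,1,1], linear=[[0.026,-0.001,0],[0.015,0,0],[0.005,0,0],[0,0,0]], turn=[0,0,0,0])

```text
t: 5.85
eef_pos: [441.3, -65.9, 47.5]
tcp_rot: [1.148, 1.57, -0.611]
ft_force: [-0.4, 0.6, 0.0]
opening: 0.248
```

```bash
python3 - <<'E'
from h import *
print(env.state()["ft_force"]);plan([441.5,-65.7,46.2])
E
```

```text
[-0.40827875  0.61844659  0.02110133]
t 5.85 tool mm [ 1.3  0.1 -0.2] units [ 0.0025  0.0002 -0.0005] yaw of jaw -10.8 tilt [ 0. -0. -1.]
```

Request:
carry_out(grip=[1,1,-1,-1,-1], linear=[[0.0024,0,0],[0,0,0],[0,0,0],[0,0,0],[0,0,0]], turn=[0,0,0,0,0])

```text
t: 6.35
eef_pos: [441.2, -65.8, 46.1]
tcp_rot: [1.191, 1.57, -0.569]
ft_force: [0.3, 0.3, 0.2]
opening: 0.442
```

Request:
carry_out(grip=[-1,-1,-1,-1,-1], linear=[[0,0,0],[-0.04,0,0],[-0.08,0,0],[-0.08,0,0],[0,0,0.08]], turn=[0,0,0,0,0])

```text
t: 6.85
eef_pos: [435.5, -103.7, 150.0]
tcp_rot: [1.417, 1.564, -0.338]
ft_force: [0.8, -0.6, -1.0]
opening: 0.865
```

Request:
carry_out(grip=[-1,-1,-1], linear=[[0,0,0.08],[0,0,0],[0,0,0]], turn=[0,0,0])

```text
t: 7.15
eef_pos: [425.8, -144.8, 145.9]
tcp_rot: [-1.977, 1.571, 2.545]
ft_force: [-0.4, 0.5, 0.3]
opening: 0.997
```

```bash
python3 - <<'E'
from h import *
s=env.state();print(s["opening"],s["eef_pos"],s["t"])
im,u=look([441.8,-63.5],73,24,35);look([441.8,-63.5],13,54,60);look([603,-142],56,39,50)
x,y=u.astype(int)
cv2.imwrite("pics/w4.png",cv2.resize(im[max(0,y-80):y+80,max(0,x-100):x+100],None,fx=3,fy=3))
E
```

```text
0.9972069652793872 [ 425.80172441 -144.75511504  145.92065278] 7.15
pred [324.1 132.6] blob [324.1 136.7] [1, 6, 69, 64, 2319] world [441.3 -66. ] circ 441.4 -65.6 dia 41.8
pred [324.1 132.6] blob [324.6 133.1] [23, 25, 26, 24, 423] world [442.  -63.9] circ 442.0 -63.8 dia 15.5
pred [324.5 136.8] blob [324.3 138.2] [27, 28, 68, 67, 2376] world [441.4 -64.5] circ 441.8 -63.5 dia 52.8
pred [324.5 136.8] blob [324.8 134.3] [48, 46, 27, 25, 422] world [442.4 -61.6] circ 442.6 -61.3 dia 19.9
pred [551.1 211.2] blob [519.  208.1] [0, 24, 44, 49, 947] world [ 573.6 -135.1] circ 578.4 -136.2 dia 45.1
pred [551.1 211.2] blob [550.6 213. ] [36, 34, 29, 37, 768] world [ 602.4 -143.3] circ 603.2 -143.8 dia 28.7
```

View pics/w4.png

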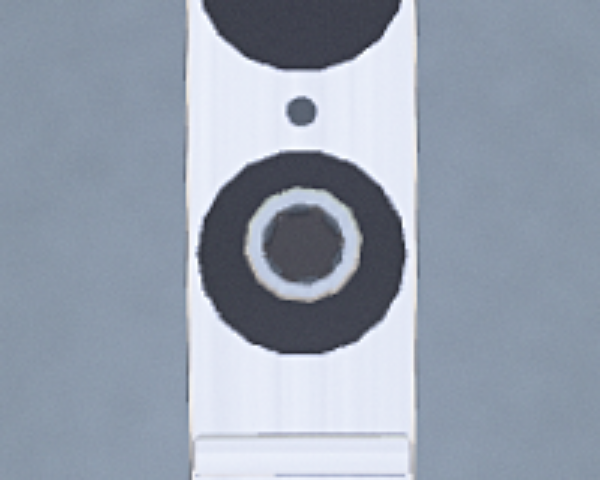

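Socket_24 sits centred on disc_a: the wrist camera puts it at (442.0,-63.9) and the disc at (441.8,-63.5). Next is socket_39.

Request:
carry_out(grip=[-1,-1,-1,-1,-1], linear=[[0,0.0873,0.02],[0,0.0873,0.02],[0,0.0873,0.02],[0,0.0873,0.02],[0,0,0]], turn=[0,0,0,0,0])

```text
t: 7.8
eef_pos: [594.1, -216.8, 145.1]
tcp_rot: [1.307, 1.569, -0.451]
ft_force: [-1.8, 1.0, 0.2]
opening: 0.997
```

Request:
carry_out(grip=[-1], linear=[[0,0,0]], turn=[0])

```text
t: 7.9
eef_pos: [590.2, -215.1, 144.9]
tcp_rot: [-1.828, 1.569, 2.697]
ft_force: [-0.5, 0.5, -0.2]
opening: 0.998
```

```bash
python3 - <<'E'
from h import *
look([603.2,-144],56,39,45);look([603,-46],48,48,50)
plan([603.2,-144,120])
E
```

```text
pred [323.2 149.7] blob [323.8 149.5] [25, 25, 43, 43, 1389] world [ 603.6 -144. ] circ 603.5 -143.9 dia 28.9
pred [297.2  14.9] blob [297.6  17.7] [24, 0, 53, 40, 1742] world [602.9 -48.2] circ 603.2 -46.3 dia 36.8
pred [297.2  14.9] blob [304.8  49.1] [24, 26, 61, 36, 756] world [603.4 -72.6] circ 603.2 -60.4 dia 41.6
t 8.0 tool mm [ 25.7   0.4 -72.4] units [ 0.0513  0.0008 -0.1448] yaw of jaw -10.74 tilt [-0.001  0.001 -1.   ]
```

Request:
carry_out(grip=[-1,-1,-1,-1,-1], linear=[[0.02,0.001,-0.0725],[0.02,0,-0.0725],[0,0,0],[0.065,0,0],[0.065,0,0]], turn=[0,0,0,0,0])

```text
t: 8.5
eef_pos: [604.1, -145.0, 61.6]
tcp_rot: [1.343, 1.568, -0.416]
ft_force: [0.6, 0.0, -0.7]
opening: 1.0
```

Request:
carry_out(grip=[-1,1,1,1,1], linear=[[0.065,0,0],[0,0,0],[0,0,0],[0,0,0],[0,0,0]], turn=[0,0,0,0,0])

```text
t: 9.0
eef_pos: [604.8, -145.5, 30.3]
tcp_rot: [1.386, 1.568, -0.373]
ft_force: [0.0, -0.3, 0.6]
opening: 0.719
```

Request:
carry_out(grip=[1,1,1,1,1], linear=[[0,0,0],[0,0,0],[0,0,0],[0,0,0],[0,0,0]], turn=[0,0,0,0,0])

```text
t: 9.5
eef_pos: [604.1, -145.2, 28.6]
tcp_rot: [-1.101, 1.571, -2.86]
ft_force: [-1.9, 0.7, 3.1]
opening: 0.41
```

```bash
python3 - <<'E'
from h import *
s=env.state();print(s["opening"],s["eef_pos"],s["ft_force"]);plan([603.6,-144,30]);plan([455,-5,150])
E
```

```text
0.41001317130806636 [ 604.14427014 -145.19031709   28.63317263] [-1.85082385  0.73902051  3.11520495]
t 9.5 tool mm [-1.4 -0.8 -1.1] units [-0.0027 -0.0015 -0.0021] yaw of jaw -10.8 tilt [-0. -0. -1.]
t 9.5 tool mm [-121.4 -172.8 -109.8] units [-0.2427 -0.3456 -0.2195] yaw of jaw -10.8 tilt [-0. -0. -1.]
```

Socket_39 gripped (0.41, about 39 mm). Moving to look at disc_c.

Request:
carry_out(grip=[1,1,1,1,1], linear=[[-0.08,0,0],[-0.08,0,0],[-0.08,0,0],[0,-0.0696,-0.049],[0,-0.0696,-0.049]], turn=[0,0,0,0,0])

```text
t: 10.0
eef_pos: [544.5, -83.8, 149.1]
tcp_rot: [1.492, 1.569, -0.268]
ft_force: [0.1, 0.1, -3.0]
opening: 0.408
```

Request:
carry_out(grip=[1,1,1,1,1], linear=[[0,-0.0696,-0.049],[0,-0.0696,-0.049],[0,-0.0696,-0.049],[0,0,0],[0,0,0]], turn=[0,0,0,0,0])

```text
t: 10.5
eef_pos: [456.2, 8.2, 148.7]
tcp_rot: [1.456, 1.57, -0.301]
ft_force: [0.5, 0.2, -2.1]
opening: 0.408
```

```bash
python3 - <<'E'
from h import *
s=env.state();print(s["opening"],s["eef_pos"])
look([470,83.8],13,54,60);look([484,157.3],13,54,60)
c=np.array([470,83.7])-1.1*np.array([.187,.982])
plan([*c,43])
E
```

```text
0.4076888655681434 [456.19765431   8.20876972 148.67663318]
pred [323.1 143.7] blob [322.9 143.6] [26, 28, 68, 67, 3490] world [469.8  83.9] circ 469.8 83.8 dia 53.0
pred [322.  50.] blob [322.    1.5] [25, 0, 71, 4, 280] world [491.9 199.2] circ 492.1 200.2 dia 55.5
pred [322.  50.] blob [321.9  51.1] [27, 21, 67, 62, 3313] world [483.7 156.5] circ 483.8 157.1 dia 53.0
t 10.6 tool mm [105.5  -1.6 -76.4] units [ 0.211  -0.0033 -0.1527] yaw of jaw -10.81 tilt [ 0.001 -0.    -1.   ]
```

Request:
carry_out(grip=[1,1,1,1,1], linear=[[0,-0.002,-0.0764],[0,-0.0015,-0.0764],[0.055,0,0],[0.06,0,0],[0.05,0,0]], turn=[0,0,0,0,0])

```text
t: 11.1
eef_pos: [469.5, 82.8, 64.5]
tcp_rot: [1.232, 1.571, -0.527]
ft_force: [1.0, -1.0, -2.3]
opening: 0.405
```

Request:
carry_out(grip=[1,1,1,1], linear=[[0.026,0,0],[0.012,0,0],[0,0,0],[0,0,0]], turn=[0,0,0,0])

```text
t: 11.5
eef_pos: [469.4, 82.8, 47.3]
tcp_rot: [1.635, 1.57, -0.125]
ft_force: [-0.7, 0.5, -2.1]
opening: 0.401
```

```bash
python3 - <<'E'
from h import *
c=np.array([469.8,83.8])-1.1*np.array([.187,.982])
print(env.state()["ft_force"]);plan([*c,41.6])
E
```

```text
[-0.65882955  0.51530742 -2.0600444 ]
t 11.5 tool mm [5.7 0.2 0.1] units [0.0114 0.0004 0.0001] yaw of jaw -10.83 tilt [ 0.001 -0.    -1.   ]
```

Request:
carry_out(grip=[1,1,1], linear=[[0.008,0,0],[0.0035,0,0],[0,0,0]], turn=[0,0,0])

```text
t: 11.8
eef_pos: [469.1, 83.1, 41.6]
tcp_rot: [1.684, 1.57, -0.075]
ft_force: [-0.3, -0.8, 0.8]
opening: 0.404
```

Request:
carry_out(grip=[1,-1,-1,-1,-1], linear=[[0,0,0],[0,0,0],[0,0,0],[0,0,0],[0,0,0]], turn=[0,0,0,0,0])

```text
t: 12.3
eef_pos: [468.8, 83.1, 41.2]
tcp_rot: [0.296, 1.571, -1.463]
ft_force: [0.4, 1.2, 0.4]
opening: 0.688
```

Request:
carry_out(grip=[-1,-1,-1,-1,-1], linear=[[-0.04,0,0],[-0.08,0,0],[-0.08,0,0],[0,0,0.08],[0,0,0.08]], turn=[0,0,0,0,0])

```text
t: 12.8
eef_pos: [454.0, 4.2, 142.4]
tcp_rot: [1.59, 1.568, -0.167]
ft_force: [0.7, -0.4, 0.2]
opening: 0.993
```

Request:
carry_out(grip=[-1,-1], linear=[[0,0,0],[0,0,0]], turn=[0,0])

```text
t: 13.0
eef_pos: [453.8, 4.0, 141.3]
tcp_rot: [1.592, 1.571, -0.169]
ft_force: [-0.4, 0.1, -0.1]
opening: 1.001
```

```bash
python3 - <<'E'
from h import *
s=env.state();print(s["opening"],s["eef_pos"],s["t"])
im,u=look([469.8,83.8],69,39,35);look([469.8,83.8],13,54,60);look([647,150],44,31,50)
x,y=u.astype(int)
cv2.imwrite("pics/w5.png",cv2.resize(im[max(0,y-80):y+80,max(0,x-100):x+100],None,fx=3,fy=3))
E
```

```text
1.0008508118465858 [453.80658193   4.00359909 141.29248006] 13.0
pred [324.6 134.8] blob [327.2 151.6] [1, 13, 69, 57, 463] world [469.4  73.4] circ 469.5 82.3 dia 42.3
pred [324.6 134.8] blob [323.8 136.6] [13, 14, 46, 45, 1086] world [469.1  82.8] circ 469.8 84.1 dia 28.6
pred [324.7 138.4] blob [326.5 153.6] [26, 30, 70, 65, 533] world [468.9  72.2] circ 469.8 83.9 dia 52.7
pred [324.7 138.4] blob [324.2 137.3] [38, 35, 46, 46, 1209] world [469.6  84.7] circ 470.0 86.0 dia 35.6
pred [536.9  26.7] blob [519.2  36. ] [22, 14, 32, 37, 450] world [628.1 142. ] circ 634.1 144.8 dia 31.1
pred [536.9  26.7] blob [536.1  27.2] [39, 15, 24, 26, 436] world [646.2 149.6] circ 646.7 149.9 dia 22.1
pred [536.9  26.7] blob [506.4  42.5] [11, 23, 28, 33, 310] world [615.3 136.8] circ 621.4 139.4 dia 26.8
```

View pics/w5.png

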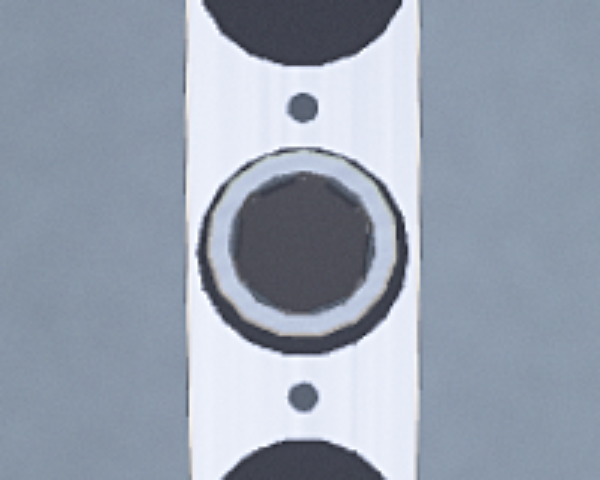

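Socket_39 is centred on disc_c: socket (469.8,84.1), disc (469.8,83.9). Next is socket_31.

Request:
carry_out(grip=[-1,-1,-1,-1,-1], linear=[[-0.002,0.0648,-0.042],[-0.002,0.0648,-0.042],[-0.002,0.0648,-0.042],[-0.002,0.0648,-0.042],[-0.002,0.0648,-0.042]], turn=[0,0,0,0,0])

```text
t: 13.65
eef_pos: [633.8, 79.5, 145.9]
tcp_rot: [-1.273, 1.57, -3.031]
ft_force: [-0.5, -0.6, 0.6]
opening: 1.002
```

Request:
carry_out(grip=[-1,-1], linear=[[0,0,0],[0,0,0]], turn=[0,0])

```text
t: 13.85
eef_pos: [632.4, 78.7, 145.2]
tcp_rot: [-1.32, 1.569, -3.077]
ft_force: [-0.7, 0.1, 0.4]
opening: 0.999
```

```bash
python3 - <<'E'
from h import *
look([646.7,149.6],44,31,45)
plan([646.7,149.6,25])
E
```

```text
pred [325.3 149.5] blob [325.9 148.8] [31, 30, 31, 30, 705] world [647.2 150. ] circ 647.3 150.1 dia 21.1
t 13.9 tool mm [120.5   1.5 -73. ] units [ 0.2409  0.003  -0.146 ] yaw of jaw -10.72 tilt [-0.002 -0.    -1.   ]
```

Request:
carry_out(grip=[-1,-1,-1,-1,-1], linear=[[0.02,0.002,-0.0735],[0.02,0.002,-0.0735],[0,0,0],[0.067,0,0],[0.067,0,0]], turn=[0,0,0,0,0])

```text
t: 14.4
eef_pos: [648.0, 149.0, 59.5]
tcp_rot: [1.757, 1.569, -0.002]
ft_force: [-0.1, -0.7, -1.1]
opening: 1.0
```

Request:
carry_out(grip=[-1,1,1,1,1], linear=[[0.067,0,0],[0,0,0],[0,0,0],[0,0,0],[0,0,0]], turn=[0,0,0,0,0])

```text
t: 14.9
eef_pos: [649.1, 149.1, 27.7]
tcp_rot: [1.846, 1.568, 0.087]
ft_force: [-0.1, 0.2, 0.6]
opening: 0.721
```

Request:
carry_out(grip=[1,1,1,1,1], linear=[[0,0,0],[0,0,0],[0,0,0],[0,0,0],[0,0,0]], turn=[0,0,0,0,0])

```text
t: 15.4
eef_pos: [648.2, 149.1, 25.7]
tcp_rot: [-1.152, 1.57, -2.911]
ft_force: [-1.9, -0.4, 1.6]
opening: 0.321
```

Request:
carry_out(grip=[1,1], linear=[[0,0,0],[0,0,0]], turn=[0,0])

```text
t: 15.6
eef_pos: [648.2, 149.1, 25.7]
tcp_rot: [-1.064, 1.57, -2.823]
ft_force: [-1.8, -0.3, 0.9]
opening: 0.323
```

```bash
python3 - <<'E'
from h import *
s=env.state();print(s["opening"],s["eef_pos"],s["ft_force"]);plan([647.2,150,25]);plan([442,-64,150])
E
```

```text
0.32339987840726864 [648.23876177 149.14483472  25.70496472] [-1.80349605 -0.33909436  0.93864525]
t 15.6 tool mm [ 0.7 -1.2 -0.6] units [ 0.0014 -0.0024 -0.0013] yaw of jaw -10.79 tilt [-0. -0. -1.]
t 15.6 tool mm [-124.2 -162.7  248. ] units [-0.2484 -0.3254  0.496 ] yaw of jaw -10.79 tilt [-0. -0. -1.]
```

Request:
carry_out(grip=[1,1,1,1,1], linear=[[-0.08,0,0],[-0.08,0,0],[-0.08,0,0],[0,-0.0543,0.0577],[0,-0.0543,0.0577]], turn=[0,0,0,0,0])

```text
t: 16.1
eef_pos: [583.8, 102.4, 146.5]
tcp_rot: [1.742, 1.568, -0.016]
ft_force: [0.1, -0.2, -2.3]
opening: 0.324
```

Request:
carry_out(grip=[1,1,1,1,1], linear=[[0,-0.0543,0.0577],[0,-0.0543,0.0577],[0,-0.0543,0.0577],[0,-0.0543,0.0577],[0,0,0]], turn=[0,0,0,0,0])

```text
t: 16.6
eef_pos: [452.5, 8.2, 145.6]
tcp_rot: [-1.373, 1.568, -3.134]
ft_force: [1.0, 0.4, -1.5]
opening: 0.32
```

Request:
carry_out(grip=[1], linear=[[0,0,0]], turn=[0])

```text
t: 16.7
eef_pos: [456.1, 9.2, 146.0]
tcp_rot: [1.582, 1.57, -0.178]
ft_force: [1.3, 0.7, -2.3]
opening: 0.323
```

```bash
python3 - <<'E'
from h import *
s=env.state();print(s["opening"],s["eef_pos"],s["ft_force"]);plan([455.7,9.6,38.7])
E
```

```text
0.3225863129848259 [456.10960245   9.19167183 146.03193557] [ 1.30479501  0.66247028 -2.27511599]
t 16.7 tool mm [107.3  -0.6  -0.3] units [ 0.2147 -0.0012 -0.0006] yaw of jaw -10.87 tilt [ 0.001 -0.    -1.   ]
```

Request:
carry_out(grip=[1,1,1,1,1], linear=[[0.06,-0.001,-0.0006],[0.065,0,0],[0.045,0,0],[0.028,0,0],[0.008,0,0]], turn=[0,0,0,0,0])

```text
t: 17.2
eef_pos: [455.9, 10.5, 41.1]
tcp_rot: [-1.477, 1.569, 3.048]
ft_force: [0.2, -0.9, -2.0]
opening: 0.323
```

Request:
carry_out(grip=[1,1], linear=[[0,0,0],[0,0,0]], turn=[0,0])

```text
t: 17.4
eef_pos: [456.1, 10.2, 43.2]
tcp_rot: [1.562, 1.57, -0.197]
ft_force: [0.5, 0.9, -1.9]
opening: 0.318
```

```bash
python3 - <<'E'
from h import *
s=env.state();print(s["opening"],s["eef_pos"],s["ft_force"]);plan([455.7,9.6,38.7])
E
```

```text
0.3183381179254394 [456.12263941  10.17137051  43.16713057] [ 0.49559786  0.86149309 -1.88332481]
t 17.4 tool mm [ 4.5 -0.3  0.6] units [ 0.0089 -0.0006  0.0013] yaw of jaw -10.77 tilt [ 0.001 -0.    -1.   ]
```

Lower the last 4.5 mm, release, retract and check.

Request:
carry_out(grip=[1,1,1,-1,-1], linear=[[0.006,0,0.001],[0.003,0,0],[0,0,0],[0,0,0],[0,0,0]], turn=[0,0,0,0,0])

```text
t: 17.9
eef_pos: [455.5, 9.4, 38.4]
tcp_rot: [1.42, 1.57, -0.34]
ft_force: [-0.6, -0.4, -0.5]
opening: 0.436
```

Request:
carry_out(grip=[-1,-1,-1,-1,-1], linear=[[0,0,0],[0,0,0],[-0.04,0,0],[-0.08,0,0],[-0.08,0,0]], turn=[0,0,0,0,0])

```text
t: 18.4
eef_pos: [454.9, 9.5, 139.0]
tcp_rot: [-1.468, 1.569, 3.056]
ft_force: [0.8, -0.2, 0.6]
opening: 0.853
```

Request:
carry_out(grip=[-1,-1,-1,-1], linear=[[-0.01,0,0.08],[0,0,0.08],[0,0,0],[0,0,0]], turn=[0,0,0,0])

```text
t: 18.8
eef_pos: [440.2, -69.6, 143.2]
tcp_rot: [-2.357, 1.571, 2.165]
ft_force: [0.6, -0.1, -0.4]
opening: 0.999
```

```bash
python3 - <<'E'
from h import *
s=env.state();print(s["opening"],s["eef_pos"],s["t"])
im,u=look([455.8,10.2],57,31,35);look([455.8,10.2],13,54,60)
x,y=u.astype(int)
cv2.imwrite("pics/w6.png",cv2.resize(im[max(0,y-80):y+80,max(0,x-100):x+100],None,fx=3,fy=3))
plan([589,-118,146])
E
```

```text
0.9992243192480896 [440.24593093 -69.58709266 143.21599133] 18.8
pred [323.9 135.8] blob [323.3 139. ] [2, 5, 68, 65, 1808] world [455.    8.2] circ 455.6 9.1 dia 44.9
pred [323.9 135.8] blob [324.5 136.6] [20, 20, 34, 33, 722] world [456.1   9.6] circ 456.2 10.0 dia 21.6
pred [324.3 138.7] blob [323.6 140.4] [26, 28, 69, 67, 1846] world [455.1   9. ] circ 455.9 10.2 dia 52.8
pred [324.3 138.7] blob [324.7 137.5] [44, 43, 34, 33, 706] world [456.3  11. ] circ 456.4 11.5 dia 25.5
t 18.9 tool mm [ -3.  155.2  20.8] units [-0.006   0.3105  0.0416] yaw of jaw -10.79 tilt [-0.  0. -1.]
```

View pics/w6.png

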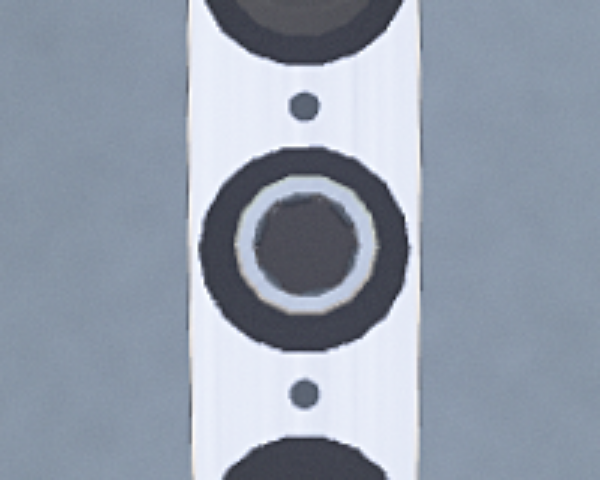

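Socket_31 is centred on disc_b: socket (456.2,10.0), disc (455.9,10.2). Last is socket_48.

Request:
carry_out(grip=[-1,-1,-1,-1,-1], linear=[[-0.0015,0.0776,0.0104],[-0.0015,0.0776,0.0104],[-0.0015,0.0776,0.0104],[-0.0015,0.0776,0.0104],[0,0,0]], turn=[0,0,0,0,0])

```text
t: 19.4
eef_pos: [592.7, -118.5, 145.6]
tcp_rot: [1.428, 1.569, -0.33]
ft_force: [-0.6, -0.1, 0.5]
opening: 0.999
```

Request:
carry_out(grip=[-1], linear=[[0,0,0]], turn=[0])

```text
t: 19.5
eef_pos: [589.0, -117.3, 145.3]
tcp_rot: [-1.676, 1.569, 2.849]
ft_force: [-0.2, -0.4, -0.1]
opening: 1.003
```

```bash
python3 - <<'E'
from h import *
look([603.4,-46],48,48,45)
plan([603.4,-46,26])
E
```

```text
pred [325.3 148.9] blob [325.  148.7] [19, 19, 53, 54, 2128] world [603.2 -45.8] circ 603.3 -45.8 dia 36.6
t 19.55 tool mm [119.5   1.7 -72.8] units [ 0.239   0.0034 -0.1456] yaw of jaw -10.72 tilt [-0.002  0.001 -1.   ]
```

Request:
carry_out(grip=[-1,-1,-1,-1,-1], linear=[[0.02,0.001,-0.073],[0.02,0.001,-0.073],[0,0,0],[0.066,0,0],[0.066,0,0]], turn=[0,0,0,0,0])

```text
t: 20.05
eef_pos: [603.3, -46.4, 60.6]
tcp_rot: [1.499, 1.569, -0.259]
ft_force: [0.7, 0.6, -0.6]
opening: 1.002
```

Request:
carry_out(grip=[-1,1,1,1,1], linear=[[0.066,0,0],[0,0,0],[0,0,0],[0,0,0],[0,0,0]], turn=[0,0,0,0,0])

```text
t: 20.55
eef_pos: [604.3, -47.2, 29.0]
tcp_rot: [1.534, 1.568, -0.225]
ft_force: [-0.8, -0.4, -0.5]
opening: 0.721
```

Request:
carry_out(grip=[1,1,1,1,1], linear=[[0,0,0],[0,0,0],[0,0,0],[0,0,0],[0,0,0]], turn=[0,0,0,0,0])

```text
t: 21.05
eef_pos: [603.6, -47.1, 27.7]
tcp_rot: [0.466, 1.571, -1.294]
ft_force: [-2.1, -0.4, 5.2]
opening: 0.495
```

```bash
python3 - <<'E'
from h import *
s=env.state();print(s["opening"],s["eef_pos"],s["ft_force"]);plan([603.3,-45.8,26]);plan([470,83,150])
E
```

```text
0.4949783854629822 [603.56753065 -47.06507566  27.69622926] [-2.07314357 -0.43404186  5.22997093]
t 21.05 tool mm [ 1.7 -0.5 -1.2] units [ 0.0034 -0.001  -0.0024] yaw of jaw -10.8 tilt [ 0. -0. -1.]
t 21.05 tool mm [-122.3 -155.6 -102.7] units [-0.2446 -0.3111 -0.2055] yaw of jaw -10.8 tilt [ 0. -0. -1.]
```

Request:
carry_out(grip=[1,1,1,1,1], linear=[[-0.082,0,0],[-0.082,0,0],[-0.082,0,0],[0,-0.0622,-0.041],[0,-0.0622,-0.041]], turn=[0,0,0,0,0])

```text
t: 21.55
eef_pos: [549.7, 5.0, 150.9]
tcp_rot: [1.619, 1.569, -0.141]
ft_force: [-0.5, 0.4, -5.1]
opening: 0.5
```

Request:
carry_out(grip=[1,1,1,1,1], linear=[[0,-0.0622,-0.041],[0,-0.0622,-0.041],[0,-0.0622,-0.041],[0,0,0],[0,0,0]], turn=[0,0,0,0,0])

```text
t: 22.05
eef_pos: [469.9, 83.2, 150.3]
tcp_rot: [1.103, 1.571, -0.655]
ft_force: [0.9, -0.1, -3.4]
opening: 0.502
```

```bash
python3 - <<'E'
from h import *
s=env.state();print(s["opening"],s["eef_pos"],s["ft_force"])
look([483.8,157.4],13,54,60)
c=np.array([483.8,157.4])-1.2*np.array([.187,.982])
plan([*c,40.7])
E
```

```text
0.5016102233186519 [469.93907404  83.16651043 150.27134454] [ 0.85516922 -0.14241352 -3.39220699]
pred [323.5 145.4] blob [322.6  88.7] [25, 0, 72, 9, 497] world [491.5 201.9] circ 492.3 202.2 dia 55.5
pred [323.5 145.4] blob [323.5 145.1] [27, 28, 68, 66, 3460] world [483.8 157.6] circ 483.8 157.5 dia 52.7
t 22.1 tool mm [109.5  -1.  -74.7] units [ 0.2191 -0.002  -0.1493] yaw of jaw -10.77 tilt [ 0.001 -0.    -1.   ]
```

Request:
carry_out(grip=[1,1,1,1,1], linear=[[0,-0.001,-0.0747],[0,-0.001,-0.0747],[0.055,0,0],[0.06,0,0],[0.05,0,0]], turn=[0,0,0,0,0])

```text
t: 22.6
eef_pos: [483.8, 155.9, 66.2]
tcp_rot: [0.395, 1.571, -1.365]
ft_force: [0.3, -0.1, -4.2]
opening: 0.503
```

Request:
carry_out(grip=[1,1,1,1], linear=[[0.028,0,0],[0.018,0,0],[0,0,0],[0,0,0]], turn=[0,0,0,0])

```text
t: 23.0
eef_pos: [483.7, 156.1, 45.0]
tcp_rot: [1.77, 1.57, 0.01]
ft_force: [0.3, -0.0, -2.8]
opening: 0.5
```

```bash
python3 - <<'E'
from h import *
c=np.array([483.8,157.5])-1.2*np.array([.187,.982])
print(env.state()["ft_force"]);plan([*c,40.7])
E
```

```text
[ 0.26091973 -0.00817471 -2.80070312]
t 23.0 tool mm [ 4.3 -0.2 -0.2] units [ 0.0086 -0.0003 -0.0004] yaw of jaw -10.83 tilt [ 0.001  0.    -1.   ]
```

Request:
carry_out(grip=[1,1,1,-1,-1], linear=[[0.006,0,0],[0.003,0,0],[0,0,0],[0,0,0],[0,0,0]], turn=[0,0,0,0,0])

```text
t: 23.5
eef_pos: [483.3, 156.4, 40.5]
tcp_rot: [1.823, 1.57, 0.064]
ft_force: [1.0, 0.8, 1.0]
opening: 0.615
```

Request:
carry_out(grip=[-1,-1,-1,-1,-1], linear=[[0,0,0],[0,0,0],[-0.04,0,0],[-0.08,0,0],[-0.08,0,0]], turn=[0,0,0,0,0])

```text
t: 24.0
eef_pos: [482.7, 156.2, 141.0]
tcp_rot: [-1.161, 1.569, -2.921]
ft_force: [0.6, 0.2, 0.5]
opening: 0.985
```

Request:
carry_out(grip=[-1,-1,-1,-1], linear=[[-0.01,0,0.08],[0,0,0.08],[0,0,0],[0,0,0]], turn=[0,0,0,0])

```text
t: 24.4
eef_pos: [468.2, 77.2, 145.4]
tcp_rot: [1.823, 1.57, 0.062]
ft_force: [-0.5, 0.5, 0.6]
opening: 1.003
```

```bash
python3 - <<'E'
from h import *
s=env.state();print(s["opening"],s["eef_pos"],s["t"])
im,u=look([483.8,157.5],61,48,35);look([483.8,157.5],13,54,60)
x,y=u.astype(int)
cv2.imwrite("pics/w7.png",cv2.resize(im[max(0,y-80):y+80,max(0,x-100):x+100],None,fx=3,fy=3))
cv2.imwrite("pics/s7.png",cams.read_camera("scene"))
E
```

```text
1.003072542496916 [468.20018415  77.24770403 145.3860446 ] 24.4
pred [323.8 135. ] blob [324.1 135.2] [8, 8, 57, 56, 2333] world [484.  157.4] circ 483.9 157.4 dia 36.6
pred [324.1 138.1] blob [324.2  81.3] [24, 0, 73, 8, 546] world [492.3 201.3] circ 492.3 201.9 dia 55.2
pred [324.1 138.1] blob [324.4 136.1] [32, 30, 57, 56, 2324] world [484.3 158.9] circ 484.3 159.1 dia 43.7
```

View pics/w7.png

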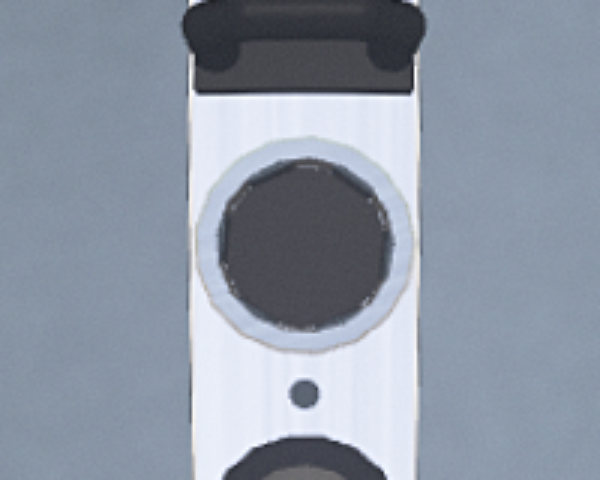

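View pics/s7.png

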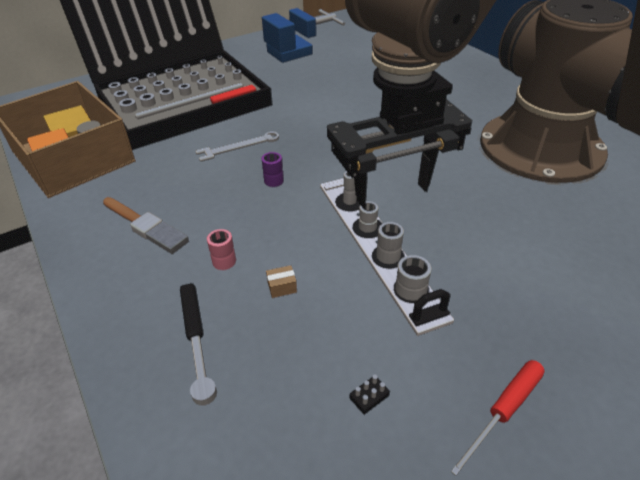

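All four sockets stand upright on their discs, with the widest by the loop. The pink and purple look-alikes haven't moved, and the gripper is open and clear above the sockets. Handing in.

```bash
python3 -c "
from cell import env
print(env.job_done())"
```

```text
the job is handed in; nothing more can be done
None
```

The job is handed in at about 24 s of the 112 s allowed. All four sockets stand upright on the rail, widest next to the carrying handle: 48 mm on disc_d, 39 mm on disc_c, 31 mm on disc_b and 24 mm on disc_a.

- **Centring:** wrist-camera checks right after each placing put the 24, 31 and 39 mm sockets within about 0.5 mm of their disc centres. The 48 mm one hides its disc, so I compared it with the disc position measured beforehand, and it was also within 0.5 mm.
- **Last look:** the final scene picture shows all four upright and in order, the pink and purple look-alikes unmoved, and the open gripper clear of everything. The 24 mm one was partly hidden by a finger in that picture.
- **Disagreements:** the top and wrist cameras differed by 1–2 mm in y. I used the wrist readings for both sockets and discs. No check failed.

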